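Check the dolly's casters for worn heads and reject the wobbly ones

TASK

Some of the casters in the overturned dolly have worn heads: find them by taking each wheel in turn and rocking it from side to side, tilting it about its foot along the line of its axle, well over and at least twice each way. A sound one stays stiff and a worn one wobbles several millimetres with hardly any force (they all swivel, and that is no fault); pull each worn one out of its socket as soon as you have found it, before you try the next, and put it in the red bin. Leave the sound casters standing in their sockets, and do not knock the other things about.

Things in the scene. Friction and masses are not known exactly. Their poses are not given: they have to be found in the camera images.
- dolly: Small plywood dolly lying upside down, fixed: deck 210 x 260 x 18 mm with four pine corner blocks 54 x 54 mm whose tops are 74 mm above the bench. Origin: under the middle of the deck, on the bench; z up. A caster socket (vertical round hole, 56 mm deep) in each block at x = +-75 mm, y = +-100 mm of this frame; wheels stand up to z = 168 mm. Left or right of the robot; the bin is on the other side.
- reject_bin: Red open plastic bin for rejects, fixed: 240 (x) x 160 (y) x 120 mm high, walls 4 mm, floor 4 mm. Origin: centre of its underside; z up. Empty at the start; two casters find room side by side along x.
- caster_a: One of four look-alike swivel casters standing wheel-up in the dolly's sockets; which stands where differs from run to run. Origin: on the stem axis at the underside of the 48 mm crown disc, which rests on the socket's mouth, 74 mm above the bench; z along the stem towards the wheel (up), y along the wheel's axle; the wheel is set off 20 mm towards -x. About 0.5 kg. Sound or worn.
- caster_b: Caster like caster_a. Wheel of all four: rubber, 80 mm diameter, 28 mm thick, flat faces, centre at (-20, 0, 54) mm of the caster's frame, top at z = 94 mm. Steel fork legs beside it, 36 mm over all, end at z = 64 mm; axle nuts 47 mm over all at z = 54 mm. Above z = 66 mm the wheel is bare, to be gripped across its faces.
- caster_c: Caster like caster_a. Stem of all four: round, 22 mm diameter, reaching 50 mm below the origin; a plain slip fit in the socket (0.5 mm wider), so it lifts straight out and the caster swivels freely, at any angle at the start. Swivelling, and a shake of stem in socket of 2 mm or so at the wheel, are no fault.
- caster_d: Caster like caster_a. Head (fork and wheel) of all four can tilt about an x axis 8 mm above the origin, so that the wheel's top moves along y. Sound: stiff, tilted until its top is 7 mm over it pushes back with 7 N or more. Worn: tilts 0.14 rad (12 mm) each way, under 3 N, and stays there. A firm grip must tilt with the wheel: shifted level, it holds even a worn head upright.
- caster_a_top (a point): Point on the top of caster_a's wheel, mid-thickness, 94 mm above the caster's origin; it moves with the wheel, along the caster's y when the head rocks.
- caster_b_top (a point): Point on the top of caster_b's wheel, mid-thickness, 94 mm above the caster's origin; it moves with the wheel, along the caster's y when the head rocks.
- caster_c_top (a point): Point on the top of caster_c's wheel, mid-thickness, 94 mm above the caster's origin; it moves with the wheel, along the caster's y when the head rocks.
- caster_d_top (a point): Point on the top of caster_d's wheel, mid-thickness, 94 mm above the caster's origin; it moves with the wheel, along the caster's y when the head rocks.
- caster_a_race (a point): Middle of the ball race on top of caster_a's crown, on the stem axis 5 mm above the caster's origin. In a worn caster the race has sunk by 0.02 mm, far too little to see or measure: it is only how the judge tells worn from sound.
- caster_b_race (a point): Middle of the ball race on top of caster_b's crown, on the stem axis 5 mm above the caster's origin. In a worn caster the race has sunk by 0.02 mm, far too little to see or measure: it is only how the judge tells worn from sound.
- caster_c_race (a point): Middle of the ball race on top of caster_c's crown, on the stem axis 5 mm above the caster's origin. In a worn caster the race has sunk by 0.02 mm, far too little to see or measure: it is only how the judge tells worn from sound.
- caster_d_race (a point): Middle of the ball race on top of caster_d's crown, on the stem axis 5 mm above the caster's origin. In a worn caster the race has sunk by 0.02 mm, far too little to see or measure: it is only how the judge tells worn from sound.
- spray_can: Blue spray can with white cap, 52 mm diameter, 190 mm high, standing on the deck between the casters (its top 208 mm above the bench). Origin: centre of its base. A bystander.
- spanner: Steel spanner 190 mm long, lying flat on the bench between dolly and bin. Bystander.
- mallet: Rubber mallet with wooden handle, 290 mm long, lying near the robot, left. Bystander.
- glue_bottle: Yellow glue bottle 64 mm diameter, 210 mm high, standing at the back. Origin: centre of its base. Bystander.
- grease_tin: Green tin 84 mm diameter, 75 mm high, at the back. Bystander.
- pine_offcut: Pine offcut 140 x 70 x 36 mm near the robot, right. Bystander.
- tape_measure: Yellow tape measure 75 x 42 x 70 mm, standing near the robot, left. Bystander.
Things that resemble listed ones, but are neither listed nor needed, are in the scene too. Leave any orange look-alike of the caster_d alone.

How it is judged:
On the way, in this order (a step that is already met when the one before it is completed fails the run):
1. a worn caster's wheel, in its socket, is pushed over to one side (5 mm or more at the top) (((y of caster_a_top in the frame of caster_a above 0.005 m and distance of caster_a from where it was at the start of the episode below 0.008 m) or (y of caster_b_top in the frame of caster_b above 0.005 m and distance of caster_b from where it was at the start of the episode below 0.008 m) or (y of caster_c_top in the frame of caster_c above 0.005 m and distance of caster_c from where it was at the start of the episode below 0.008 m) or (y of caster_d_top in the frame of caster_d above 0.005 m and distance of caster_d from where it was at the start of the episode below 0.008 m))), for 0.05 s.
2. a worn caster's wheel, in its socket, is pushed over to the other side (((y of caster_a_top in the frame of caster_a below -0.005 m and distance of caster_a from where it was at the start of the episode below 0.008 m) or (y of caster_b_top in the frame of caster_b below -0.005 m and distance of caster_b from where it was at the start of the episode below 0.008 m) or (y of caster_c_top in the frame of caster_c below -0.005 m and distance of caster_c from where it was at the start of the episode below 0.008 m) or (y of caster_d_top in the frame of caster_d below -0.005 m and distance of caster_d from where it was at the start of the episode below 0.008 m))), for 0.05 s.
3. and back to the first side (((y of caster_a_top in the frame of caster_a above 0.005 m and distance of caster_a from where it was at the start of the episode below 0.008 m) or (y of caster_b_top in the frame of caster_b above 0.005 m and distance of caster_b from where it was at the start of the episode below 0.008 m) or (y of caster_c_top in the frame of caster_c above 0.005 m and distance of caster_c from where it was at the start of the episode below 0.008 m) or (y of caster_d_top in the frame of caster_d above 0.005 m and distance of caster_d from where it was at the start of the episode below 0.008 m))), for 0.05 s.
4. a worn caster is in the red bin (((z of caster_a_race in the frame of caster_a below 0.00499 m and (x of caster_a in the frame of reject_bin between -0.112 and 0.112 m and y of caster_a in the frame of reject_bin between -0.072 and 0.072 m and z of caster_a in the frame of reject_bin below 0.115 m)) or (z of caster_b_race in the frame of caster_b below 0.00499 m and (x of caster_b in the frame of reject_bin between -0.112 and 0.112 m and y of caster_b in the frame of reject_bin between -0.072 and 0.072 m and z of caster_b in the frame of reject_bin below 0.115 m)) or (z of caster_c_race in the frame of caster_c below 0.00499 m and (x of caster_c in the frame of reject_bin between -0.112 and 0.112 m and y of caster_c in the frame of reject_bin between -0.072 and 0.072 m and z of caster_c in the frame of reject_bin below 0.115 m)) or (z of caster_d_race in the frame of caster_d below 0.00499 m and (x of caster_d in the frame of reject_bin between -0.112 and 0.112 m and y of caster_d in the frame of reject_bin between -0.072 and 0.072 m and z of caster_d in the frame of reject_bin below 0.115 m)))), for 0.1 s.
5. the other worn caster's wheel, in its socket, is pushed over to one side (((y of caster_a_top in the frame of caster_a above 0.005 m and distance of caster_a from where it was at the start of the episode below 0.008 m) or (y of caster_b_top in the frame of caster_b above 0.005 m and distance of caster_b from where it was at the start of the episode below 0.008 m) or (y of caster_c_top in the frame of caster_c above 0.005 m and distance of caster_c from where it was at the start of the episode below 0.008 m) or (y of caster_d_top in the frame of caster_d above 0.005 m and distance of caster_d from where it was at the start of the episode below 0.008 m))), for 0.05 s.
6. the other worn caster's wheel, in its socket, is pushed over to the other side (((y of caster_a_top in the frame of caster_a below -0.005 m and distance of caster_a from where it was at the start of the episode below 0.008 m) or (y of caster_b_top in the frame of caster_b below -0.005 m and distance of caster_b from where it was at the start of the episode below 0.008 m) or (y of caster_c_top in the frame of caster_c below -0.005 m and distance of caster_c from where it was at the start of the episode below 0.008 m) or (y of caster_d_top in the frame of caster_d below -0.005 m and distance of caster_d from where it was at the start of the episode below 0.008 m))), for 0.05 s.
7. and back to the first side (((y of caster_a_top in the frame of caster_a above 0.005 m and distance of caster_a from where it was at the start of the episode below 0.008 m) or (y of caster_b_top in the frame of caster_b above 0.005 m and distance of caster_b from where it was at the start of the episode below 0.008 m) or (y of caster_c_top in the frame of caster_c above 0.005 m and distance of caster_c from where it was at the start of the episode below 0.008 m) or (y of caster_d_top in the frame of caster_d above 0.005 m and distance of caster_d from where it was at the start of the episode below 0.008 m))), for 0.05 s.
At the end, for the whole second after the job is handed in: Every worn caster lies in the red bin (its crown within the walls and under 115 mm above the bench) and every sound one stands in its socket, within 8 mm of where it was and upright within 0.06 rad; all casters at rest (((z of caster_a_race in the frame of caster_a below 0.00499 m and (x of caster_a in the frame of reject_bin between -0.112 and 0.112 m and y of caster_a in the frame of reject_bin between -0.072 and 0.072 m and z of caster_a in the frame of reject_bin below 0.115 m)) or (not (z of caster_a_race in the frame of caster_a below 0.00499 m) and distance of caster_a from where it was at the start of the episode below 0.008 m and angle between caster_a's own z axis and vertical below 0.06 rad)) and ((z of caster_b_race in the frame of caster_b below 0.00499 m and (x of caster_b in the frame of reject_bin between -0.112 and 0.112 m and y of caster_b in the frame of reject_bin between -0.072 and 0.072 m and z of caster_b in the frame of reject_bin below 0.115 m)) or (not (z of caster_b_race in the frame of caster_b below 0.00499 m) and distance of caster_b from where it was at the start of the episode below 0.008 m and angle between caster_b's own z axis and vertical below 0.06 rad)) and ((z of caster_c_race in the frame of caster_c below 0.00499 m and (x of caster_c in the frame of reject_bin between -0.112 and 0.112 m and y of caster_c in the frame of reject_bin between -0.072 and 0.072 m and z of caster_c in the frame of reject_bin below 0.115 m)) or (not (z of caster_c_race in the frame of caster_c below 0.00499 m) and distance of caster_c from where it was at the start of the episode below 0.008 m and angle between caster_c's own z axis and vertical below 0.06 rad)) and ((z of caster_d_race in the frame of caster_d below 0.00499 m and (x of caster_d in the frame of reject_bin between -0.112 and 0.112 m and y of caster_d in the frame of reject_bin between -0.072 and 0.072 m and z of caster_d in the frame of reject_bin below 0.115 m)) or (not (z of caster_d_race in the frame of caster_d below 0.00499 m) and distance of caster_d from where it was at the start of the episode below 0.008 m and angle between caster_d's own z axis and vertical below 0.06 rad)) and linear speed of each of caster_a, caster_b, caster_c, caster_d below 0.03 m/s); the robot touches nothing.
It fails at once if a sound caster is pulled out (its crown rises or shifts by more than 20 mm) ((not (z of caster_a_race in the frame of caster_a below 0.00499 m) and distance of caster_a from where it was at the start of the episode above 0.02 m) or (not (z of caster_b_race in the frame of caster_b below 0.00499 m) and distance of caster_b from where it was at the start of the episode above 0.02 m) or (not (z of caster_c_race in the frame of caster_c below 0.00499 m) and distance of caster_c from where it was at the start of the episode above 0.02 m) or (not (z of caster_d_race in the frame of caster_d below 0.00499 m) and distance of caster_d from where it was at the start of the episode above 0.02 m)).
It fails at once if a bystander is knocked more than 40 mm from its place (distance of any of spray_can, spanner, mallet, glue_bottle, grease_tin, pine_offcut, tape_measure from where it was at the start of the episode above 0.04 m).
It fails at once if a standing can or bottle is tipped over (angle between any of spray_can, glue_bottle, grease_tin's own z axis and vertical above 0.5 rad).
It also fails if it takes over 72 s, if anything falls off the work surface, if the arm or the gripper's body presses on something with over 40 N, if the wrist force passes 120 N, or if a joint passes its speed limit or range.

ROBOT

A 7-joint arm with a two-finger parallel gripper is mounted at the origin on the work surface. World frame = base frame: x ahead of the robot, y to its left, z up, the work surface at z = 0. Lengths are in m, angles in rad, forces in N, time in s.
With the tool pointing down it reaches from about 0.4 to 0.85 m from the base axis. Payload 6.9 kg.
Tool frame: the origin (TCP) lies midway between the tips of the shut fingers; the grasp point (between the pads) lies behind it (ctrl.pinch_z is the z of the grasp point in the tool frame, in m); z points along the fingers, y is the line along which they close (so a half turn about z gives the same grasp; the last joint's range is limited). The gripper opens to 85 mm and grips with 20 to 120 N. Pads are 22 mm wide; open, the fingers measure 114 mm over their backs; the gripper's body (76 mm by 85 mm) begins 54 mm behind the grasp point. The pads swing forward as they close: fully open they stand 13 mm farther back than shut.
Start: joints at [1.413, 0.507, -0.238, 1.5, 0.126, 1.149, -0.155], TCP at [0.163, -0.603, 0.231] pointing down, gripper open.
Joint ranges: [-3.08, 3.08], [-0.24, 2.05], [-1.43, 1.35], [0, 2.5], [-1.52, 4.66], [0.17, 1.96], [-2.89, 2.89]. Speed limits (rad/s): [2.39, 2.39, 3.14, 3.14, 3.14, 3.14, 3.14].

INTERFACE

Orientations are given as a unit quaternion [w, x, y, z].
In Python, from station import ctrl, get_state, vision, ticket, models gives the robot as it stands. Calls block until the motion is done:
- ctrl.movep(position, orientation): joint-space move of the TCP to a pose.
- ctrl.movel(position, frame=None, max_speed=0.15): straight line of the TCP; frame=None keeps the orientation; max_speed is the mean speed in m/s.
- ctrl.set_joints(angles): joint-space move.
- ctrl.ungrasp() and ctrl.close_gripper(force=None): open the fingers fully, or close them until they stop; force is the grip in N (None keeps the last).
- ctrl.pause(seconds).
- ctrl.ik(position, orientation): joint angles nearest the present ones, or None.
- get_state(): the state.
- vision.grab_frame(name): name is "side" or "top"; returns (picture, depth): 400x640x3 uint8, blue, green, red; 400x640 float32, m along the optical axis (not along the pixel's ray), 0 where there is no reading.
- vision.camera_info(name): a dict with "mtx" (3x3 intrinsics, pixels), "dist_coeffs" ([k1, k2, p1, p2, k3] as OpenCV has them; the pictures are not rectified), "R" (3x3) and "t" (3): a world point X has camera coordinates R X + t. Camera axes: x right, y down, z forward; pixel columns grow to the right and rows downward; lengths in m; the calibration is good to about 2 mm. A picture is of the moment at which its call begins. camera_info takes no time and is no camera call.
A pose or a line that the arm cannot do raises ctrl.Unreachable and nothing moves.
- ticket.close_job(): hands the job in; it is judged then, once.
Trained networks look in the newest picture that a camera, given by its name, has taken for a name from the list of things; names that differ only in an ending like _2 or _b are one class to them, and where a whole thing is asked for, a point or a joint stands for the part that bears it (a point fixed in the world has none). Each returns a list of dicts, best first, with "p" (0 to 1); they miss things now and then, are a little off and sometimes report something else, mostly with a low value. They report only what shows in the picture. A call takes as long as a camera call. They do not tell look-alikes from the thing itself.
- models.recognise(camera, target): "point" ([column, row] in pixels, amid what is visible of it).
- models.masks_of(camera, target): "mask" (400x640 bool, what is visible of it) and "point" ([column, row] in pixels, amid what is visible of it).
The state is a dict: "time": time; "qpos": joint angles; "qd": joint speeds; "tau": joint torques, N m; "tcp_pos": TCP position; "eef_rot": TCP orientation; "contact_force": force on the tool from outside, world axes, zero at the start; "wrist_torque": the same for the moment, N m; "width": finger opening in m; "gripper_force": force on a finger pad.
Only numpy, scipy, OpenCV 4.12 (cv2) and the standard library are available. Lean on these libraries where they do the work, as an engineer would, in place of code of your own. Each camera call takes 0.05 s, during which the arm holds its last target. There are 200 camera calls.

## Working session

There is one attempt and no reset: what is moved stays moved. The work goes in short steps, each a Python script; the robot and the scene stay as the last script left them, time stands still between calls to the robot, and variables do not carry over. Pictures are saved under pics/ and viewed, at most 10 in all, crops included, and the job is handed in when it is done.

```bash
ls; mkdir -p pics
python3 - <<'E'
from station import ctrl,get_state,vision
import cv2,numpy as np
for n in("side","top"):
    im,d=vision.grab_frame(n); cv2.imwrite(f"pics/{n}0.png",im); np.save(f"{n}0.npy",d)
    c=vision.camera_info(n); print(n,c["mtx"],c["dist_coeffs"],(-np.array(c["R"]).T@c["t"]),c["R"])
s=get_state();print(s["time"],s["tcp_pos"],s["eef_rot"],s["width"],ctrl.pinch_z,s["contact_force"])
E
```

```text
pics
side [[374.00545515   0.         317.88312819]
 [  0.         374.00545515 199.83480731]
 [  0.           0.           1.        ]] [0.00408095 0.         0.         0.         0.        ] [0.12862792 0.85823418 0.65411613] [[-0.91071042 -0.41263119 -0.01849413]
 [-0.1884912   0.45502226 -0.87030214]
 [ 0.36752905 -0.78910724 -0.49217086]]
top [[389.89192479   0.         318.7211445 ]
 [  0.         389.89192479 204.33099307]
 [  0.           0.           1.        ]] [-0.09212885  0.          0.          0.          0.        ] [ 0.33073439 -0.00337277  1.10099149] [[ 0.03049951 -0.99950459 -0.00776943]
 [-0.98548194 -0.02877095 -0.16732477]
 [ 0.16701834  0.01275996 -0.98587122]]
0.1 [ 0.16278872 -0.60295189  0.23049378] [-8.21473949e-04  9.91309872e-01  1.31544835e-01 -1.37671364e-04] 0.0854432299206371 -0.0187 [-0.11422621 -1.43664131 -0.7170675 ]
```

View pics/top0.png

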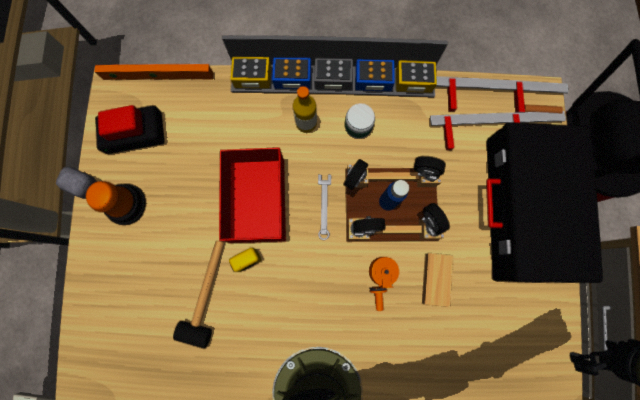

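View pics/side0.png

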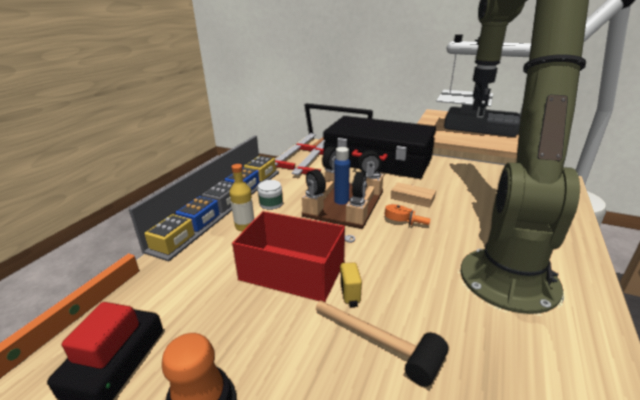

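Top view: four black casters stand in the dolly at (357,174), (429,167), (368,226) and (434,219). The orange caster on the bench at (384,272) is the decoy and gets left alone. The can is at (397,193) and the bin at (252,196). Next I'll measure from depth.

```bash
cat > h.py <<'E'
import numpy as np,cv2
from station import vision
def cloud(n,d):
    c=vision.camera_info(n);R=np.array(c["R"]);t=np.array(c["t"])
    v,u=np.mgrid[0:400,0:640]
    p=cv2.undistortPoints(np.stack([u,v],-1).reshape(-1,1,2).astype(float),np.array(c["mtx"]),np.array(c["dist_coeffs"])).reshape(400,640,2)
    X=np.dstack([p*d[...,None],d])
    W=(X-t)@R
    W[d<=0]=np.nan
    return W
E
python3 - <<'E'
from h import *
im=cv2.imread("pics/top0.png");W=cloud("top",np.load("top0.npy"))
v,u=np.mgrid[0:400,0:640]
reg=(u>335)&(u<455)&(v>145)&(v<250)
hi=(W[...,2]>0.128)&reg
n,l,st,ce=cv2.connectedComponentsWithStats(hi.astype(np.uint8))
for i in range(1,n):
    if st[i,4]<15: continue
    P=W[l==i];q=P[P[:,2]>np.nanmax(P[:,2])-0.02]
    r=cv2.minAreaRect((P[:,:2]*1000).astype(np.float32));
    print("comp",ce[i].round(),st[i,4],"zmax",P[:,2].max().round(4),"mean",P.mean(0).round(4),"rect",r)
# block tops/deck
bl=reg&(abs(W[...,2]-0.074)<0.006); dk=reg&(abs(W[...,2]-0.018)<0.006)
for nm,m in(("dolly>10mm",reg&(W[...,2]>0.011)&(W[...,2]<0.08)),("deck",dk),("block",bl)):
    m=cv2.morphologyEx(m.astype(np.uint8),cv2.MORPH_OPEN,np.ones((2,2)))>0
    P=W[m];print(nm,len(P),cv2.minAreaRect((P[:,:2]*1000).astype(np.float32)),np.median(P[:,2]))
b=(u>205)&(u<300)&(v>140)&(v<250)&(abs(W[...,2]-0.12)<0.008)
P=W[b];print("bin",len(P),cv2.minAreaRect((P[:,:2]*1000).astype(np.float32)),np.median(P[:,2]))
cv2.imwrite("pics/c1.png",cv2.resize(im[145:255,330:455],None,fx=5,fy=5,interpolation=cv2.INTER_CUBIC))
np.save("W.npy",W)
print("bench z",np.nanmedian(W[250:270,320:350,2]))
E
```

```text
comp [430. 164.] 468 zmax 0.1717 mean [ 0.6012 -0.2683  0.1546] rect ((600.5256958007812, -271.2044372558594), (77.6891860961914, 37.644290924072266), 78.99897766113281)
comp [355. 174.] 405 zmax 0.1711 mean [ 0.5707 -0.0796  0.1558] rect ((574.9150390625, -81.65330505371094), (46.74909591674805, 78.7454605102539), 74.5127182006836)
comp [397. 192.] 441 zmax 0.2118 mean [ 0.5221 -0.1776  0.1858] rect ((525.9791259765625, -179.86294555664062), (50.51148986816406, 44.24882125854492), 28.525392532348633)
comp [437. 218.] 503 zmax 0.1712 mean [ 0.4656 -0.2825  0.1548] rect ((464.9961853027344, -282.68194580078125), (79.95341491699219, 38.56443405151367), 32.82014846801758)
comp [369. 225.] 439 zmax 0.1713 mean [ 0.4436 -0.1145  0.1561] rect ((446.1430969238281, -117.39116668701172), (45.74848175048828, 79.17945098876953), 2.542593002319336)
dolly>10mm 4818 ((557.1603393554688, -230.60238647460938), (199.03775024414062, 376.0337829589844), 15.114758491516113) nan
deck 3289 ((555.8961791992188, -226.89834594726562), (199.10397338867188, 367.9117736816406), 15.02517318725586) nan
block 355 ((520.0428466796875, -208.2021484375), (200.07701110839844, 280.5205078125), 1.8294702768325806) nan
bin 594 ((522.2456665039062, 189.49850463867188), (241.71221923828125, 160.41140747070312), 3.779165029525757) 0.11856212458605303
bench z -0.0005058084496435218
```

View pics/c1.png

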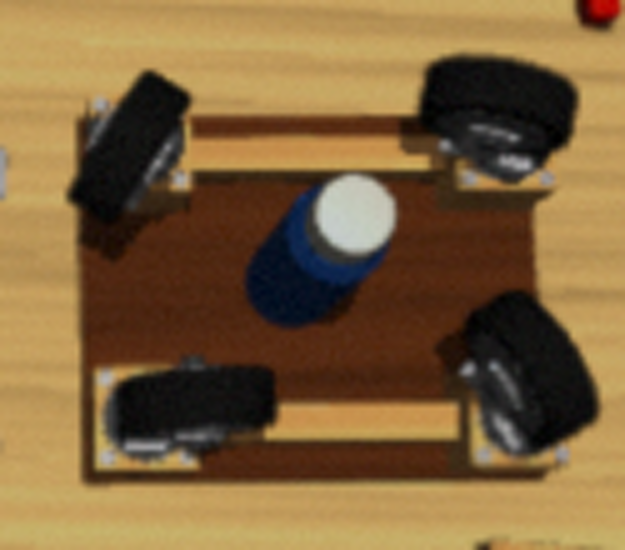

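Run:
```python
from h import *
import itertools
from scipy.optimize import least_squares
W=np.load("W.npy");v,u=np.mgrid[0:400,0:640]
reg=(u>335)&(u<455)&(v>145)&(v<250)
hi=(W[...,2]>0.142)&(W[...,2]<0.176)&reg
n,l,st,ce=cv2.connectedComponentsWithStats(hi.astype(np.uint8))
ws=[]
for i in range(1,n):
    if st[i,4]<150 : continue
    P=W[l==i]; 
    if abs(ce[i][0]-397)<12 and abs(ce[i][1]-192)<15: continue
    (cx,cy),(a,b),th=cv2.minAreaRect((P[:,:2]*1000).astype(np.float32))
    ang=np.radians(th)+(0 if a>b else np.pi/2)
    # robust: percentile extents in that frame
    best=None
    for da in np.radians(np.arange(-12,12.1,1)):
        e=np.array([np.cos(ang+da),np.sin(ang+da)]);f=np.array([-e[1],e[0]])
        A=P[:,:2]@e;B=P[:,:2]@f
        lo,h=np.percentile(B,[2,98])
        if best is None or h-lo<best[0]: best=(h-lo,da,e,f,(lo+h)/2,np.mean(np.percentile(A,[1,99])),np.ptp(np.percentile(A,[1,99])))
    w,da,e,f,bm,am,L=best
    T=P[P[:,2]>0.163]
    print(ce[i].round(),"rect",cx,cy,a,b,np.degrees(ang),"robust w",w,"L",L,"ang",np.degrees(ang+da),"c",am*e+bm*f,"tread mid",(T[:,:2]@e).mean()*e+(T[:,:2]@f).mean()*f, "z99",np.percentile(P[:,2],95))
    ws.append((am*e+bm*f,e))
C=np.array([c for c,e in ws]);E=np.array([e for c,e in ws])
loc=np.array([(x,y) for x in(.075,-.075) for y in(.1,-.1)])
res=[]
for s in itertools.product((1,-1),repeat=4):
    S=C+.02*np.array(s)[:,None]*E
    m=S.mean(0);idx=[np.argmin(np.linalg.norm(loc-(q-m),axis=1)) for q in S]
    if len(set(idx))<4: continue
    f=lambda p:(loc[idx]@np.array([[np.cos(p[2]),np.sin(p[2])],[-np.sin(p[2]),np.cos(p[2])]])+p[:2]-S).ravel()
    r=least_squares(f,[*m,0]);res.append((r.cost,s,r.x,(f(r.x)+S.ravel()).reshape(4,2)))
res.sort(key=lambda q:q[0])
for q in res[:3]: print(np.sqrt(q[0]/2)*1000,q[1],q[2]);
print(res[0][3])
# can & bin rim centre
b=(u>205)&(u<300)&(v>140)&(v<250)&(W[...,2]>.108)&(W[...,2]<.126);P=W[b];print(np.percentile(P[:,0],[2,98]),np.percentile(P[:,1],[2,98]))
t=reg&(W[...,2]>.198);print("can",W[t].mean(0))
```

```text
[431. 163.] rect 604.4849853515625 -272.54522705078125 74.48216247558594 29.35955810546875 78.99897766113281 robust w 0.027874073143158262 L 0.07129185214103988 ang 78.99897766113281 c [ 0.60432951 -0.27228822] tread mid [ 0.60489158 -0.27127235] z99 0.1687145558635862
[356. 173.] rect 575.8145751953125 -81.96951293945312 28.551441192626953 73.53712463378906 147.35324478149414 robust w 0.0272131144307223 L 0.07106568832978166 ang 147.35324478149414 c [ 0.57559268 -0.08203169] tread mid [ 0.5755366  -0.08127072] z99 0.16871404462736528
[438. 217.] rect 467.1108703613281 -286.7105407714844 76.22284698486328 29.83707046508789 31.335140228271484 robust w 0.028133712436898384 L 0.07323842000260056 ang 31.335140228271484 c [ 0.46701324 -0.28616192] tread mid [ 0.4678324  -0.28638423] z99 0.1685090130025548
[369. 224.] rect 445.1534423828125 -117.12266540527344 28.622520446777344 75.5442886352539 95.26585054397583 robust w 0.027660638957749062 L 0.07303329707310419 ang 96.26585054397583 c [ 0.44498656 -0.11760688] tread mid [ 0.4453955  -0.11625769] z99 0.1684838581526024
0.6429777733117121 (-1, -1, -1, 1) [ 0.52142002 -0.19475767  0.03588195]
14.094411741718519 (-1, 1, -1, 1) [ 0.51299989 -0.18936309  0.11608883]
14.160800526092403 (1, 1, -1, 1) [ 0.51490816 -0.17954686  0.18446118]
[[ 0.59995917 -0.29200274]
 [ 0.59278432 -0.09213147]
 [ 0.45005572 -0.29738387]
 [ 0.44288087 -0.09751261]]
[0.39911972 0.64347586] [0.10416478 0.27221692]
can [ 0.52722697 -0.18191176  0.20718136]
```

```bash
cat >> rob.py <<'E'
SG=dict(A=1,B=1,C=1,D=-1)
def test(k,th=.115,sg=None):
    sg=sg or SG[k];s,x,y=frame(k)
    ctrl.movep(*gp(k,.23,sg)); ctrl.movel(*gp(k,.142,sg),max_speed=.12)
    ctrl.close_gripper(60); ctrl.pause(.15); f0,t0=zlevel()
    print(k,"width",round(get_state()["width"],4),"t",get_state()["time"])
    for t in(1,-1,1,-1,0):
        if t: ctrl.movel(*gp(k,.142,sg,0),max_speed=.05)
        ctrl.movel(*gp(k,.142,sg,t*th),max_speed=.04); ctrl.pause(.15)
        f,m=zlevel(); print(t,"F_y %.2f F_z %.2f F_x %.2f"%((f-f0)@y,(f-f0)[2],(f-f0)@x),"M_x %.3f"%((m-t0)@x),"M",(m-t0).round(3))
    print("t",get_state()["time"])
def leave(k):
    ctrl.ungrasp(); ctrl.movel(gp(k,.23,SG[k])[0],max_speed=.25)
def tobin(k,i):
    sg=SG[k];d=1 if sg>0 else -1
    ctrl.movel(gp(k,.35,sg)[0],max_speed=.2)
    print("lifted width",get_state()["width"],get_state()["contact_force"])
    ctrl.movep(*binpose(i,d,.35,sg))
    ctrl.movel(binpose(i,d,.129,sg)[0],max_speed=.2)
    print("down",get_state()["contact_force"]); ctrl.ungrasp()
    ctrl.movel(binpose(i,d,.33,sg)[0],max_speed=.25); print("t",get_state()["time"])
E
python3 - <<'E'
from rob import *
p=get_state()["tcp_pos"]; ctrl.movel([p[0],p[1],.33],max_speed=.25)
test("C")
E
```

```text
C width 0.0274 t 3.8833
1 F_y 1.16 F_z 0.51 F_x 0.46 M_x 0.185 M [-0.107 -0.175 -0.005]
-1 F_y -1.92 F_z 4.18 F_x -0.65 M_x -0.427 M [ 0.557 -0.069  0.09 ]
1 F_y 1.23 F_z 2.96 F_x 0.52 M_x 0.066 M [ 0.051 -0.198 -0.151]
-1 F_y -4.36 F_z 9.50 F_x -0.32 M_x -0.896 M [1.022 0.077 0.12 ]
0 F_y -1.03 F_z 6.38 F_x -0.88 M_x -0.330 M [ 0.573 -0.269 -0.178]
t 7.3833
```

The forces are low and outward-going, so C looks worn, but they drift. To be certain, I'll leave it tilted, let go, and look at whether it stays over.

```bash
cat >> rob.py <<'E'
def look(k):
    from h import cloud
    im,d=vision.grab_frame("top");W=cloud("top",d);s,x,y=frame(k)
    m=(W[...,2]>.161)&(W[...,2]<.176)&(np.hypot(W[...,0]-WH[k][0],W[...,1]-WH[k][1])<.06)
    P=W[m];r=P[:,:2]-s
    print(k,"n",m.sum(),"tread y mm",(np.percentile(r@y[:2],[3,50,97])*1000).round(1))
    return im
E
python3 - <<'E'
from rob import *
import cv2
k="C"
from h import cloud
W=np.load("W.npy")
for c in S:
    s,x,y=frame(c);m=(W[...,2]>.161)&(W[...,2]<.176)&(np.hypot(W[...,0]-WH[c][0],W[...,1]-WH[c][1])<.06)
    print("initial",c,m.sum(),(np.percentile((W[m][:,:2]-s)@y[:2],[3,50,97])*1000).round(1))
ctrl.movel(*gp(k,.142,1,.115),max_speed=.04)
ctrl.ungrasp(); ctrl.movel(gp(k,.3,1,.115)[0],max_speed=.25)
print(get_state()["time"])
ctrl.movep([.45,.2,.33],gp(k,.3,1)[1])
im=look(k);cv2.imwrite("pics/c2.png",cv2.resize(im[130:265,320:470],None,fx=4,fy=4))
print(get_state()["time"])
E
```

```text
initial A 199 [-12.8  -0.1  13.8]
initial B 192 [-12.3   0.7  13.2]
initial C 211 [-13.3  -0.2  14.1]
initial D 205 [-13.7  -0.1  12.7]
9.0917
C n 192 tread y mm [-3.4  8.7 23.6]
10.9917
```

View pics/c2.png

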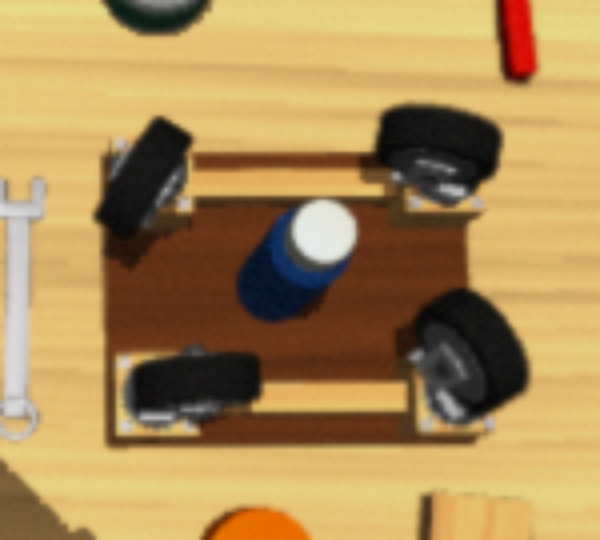

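C's wheel (crop about (470,355)) stays tilted roughly 9 mm after release, so it is worn. I'll pull it out, put it in the bin, then test A.

Run:
```python
from rob import *
k="C"
ctrl.movep(*gp(k,.22,1,.105)); ctrl.movel(*gp(k,.142,1,.105),max_speed=.15)
ctrl.close_gripper(60); ctrl.movel(*gp(k,.142,1,0),max_speed=.05)
print("w",get_state()["width"])
tobin(k,0)
ctrl.movep(*gp("B",.3,1))
test("B")
```

```text
w 0.026940589903805184
lifted width 0.027118372184458294 [ 0.00897224  0.33221354 -5.48638054]
down [ 0.71159989  0.35682767 -4.33513162]
t 20.0333
B width 0.027 t 23.325
1 F_y -10.89 F_z 6.85 F_x -1.96 M_x -0.092 M [ 0.175  0.478 -0.371]
-1 F_y 5.14 F_z 4.01 F_x -1.12 M_x -0.984 M [-0.81   0.564  0.188]
1 F_y -11.95 F_z 7.39 F_x -3.11 M_x -0.403 M [ 0.048  0.876 -0.148]
-1 F_y 5.36 F_z 2.11 F_x -0.76 M_x -1.350 M [-1.144  0.718  0.162]
0 F_y 1.15 F_z 0.88 F_x -2.77 M_x 0.433 M [0.558 0.094 0.023]
t 26.825
```

B pushes back against the tilt both ways (−11 / +5 N), so it is sound. C showed no restoring force. I'll release B and test D, with a quick look at the bin.

Run:
```python
from rob import *
import cv2
leave("B")
im,d=vision.grab_frame("top"); cv2.imwrite("pics/c3.png",cv2.resize(im[130:260,200:470],None,fx=2.8,fy=2.8))
test("D")
```

```text
D width 0.0268 t 30.2667
1 F_y 3.95 F_z 8.28 F_x -0.31 M_x 0.684 M [ 0.049  0.693 -0.037]
-1 F_y 0.40 F_z 5.01 F_x -2.39 M_x 0.037 M [-0.339  0.001  0.05 ]
1 F_y 4.59 F_z 10.52 F_x -1.74 M_x 0.494 M [-0.225  0.473  0.087]
-1 F_y -0.27 F_z 8.53 F_x -1.39 M_x 0.346 M [-0.334  0.313  0.113]
0 F_y 1.62 F_z 8.75 F_x -2.22 M_x 0.424 M [-0.312  0.393  0.071]
t 33.7667
```

View pics/c3.png

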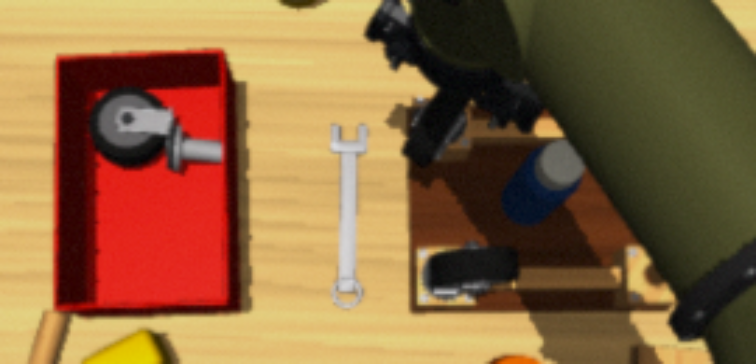

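C lies in the bin at crop (150,135), on the far (+x) half, and the near half is free. D shows the same signature as C (no restoring force, slightly outward), so it is worn. Binning D in the near half, then testing A.

Run:
```python
from rob import *
tobin("D",0)
ctrl.movep(*gp("A",.33,1))
test("A")
leave("A")
ctrl.movep([.45,.0,.35],gp("A",.3,1)[1])
import cv2
im=look("A");look("B");cv2.imwrite("pics/c4.png",cv2.resize(im[130:260,200:470],None,fx=2.8,fy=2.8))
print(get_state()["time"])
```

```text
lifted width 0.026775765542601884 [ 0.37214125 -0.29417217 -6.1972542 ]
down [ 0.07526104  0.45502787 -4.73284643]
t 38.9833
A width 0.0274 t 42.8583
1 F_y -14.45 F_z 7.23 F_x -0.20 M_x -1.531 M [ 0.493  1.459 -0.245]
-1 F_y 9.40 F_z -3.55 F_x -1.39 M_x -0.906 M [0.546 0.807 0.064]
1 F_y -16.14 F_z 2.03 F_x -0.09 M_x -0.808 M [ 0.371  0.746 -0.396]
-1 F_y 8.25 F_z -5.39 F_x -1.08 M_x -0.149 M [ 0.442  0.055 -0.037]
0 F_y 4.54 F_z -8.75 F_x 0.34 M_x 1.429 M [-0.107 -1.44   0.099]
t 46.3583
A n 202 tread y mm [-11.9   0.9  14.9]Traceback (most recent call last):
  File "<stdin>", line 8, in <module>
  File "rob.py", line 49, in look
    print(k,"n",m.sum(),"tread y mm",(np.percentile(r@y[:2],[3,50,97])*1000).round(1))
                                      ~~~~~~~~~~~~~^^^^^^^^^^^^^^^^^^^
    return _quantile_unchecked(
        a, q, axis, out, overwrite_input, method, keepdims, weights)
    return _ureduce(a,
                    func=_quantile_ureduce_func,
    ...<5 lines>...
                    overwrite_input=overwrite_input,
                    method=method)
    r = func(a, **kwargs)
    result = _quantile(arr,
                       quantiles=q,
    ...<2 lines>...
                       out=out,
                       weights=wgt)
    slices_having_nans = np.isnan(arr[-1, ...])
                                  ~~~^^^^^^^^^
IndexError: index -1 is out of bounds for axis 0 with size 0
```

A is sound and upright. The arm hid B in that frame, so I'll move clear (up and to the right) and check B and the bin.

Run:
```python
from rob import *
import cv2
ctrl.movep([.40,-.42,.36],gp("A",.3,1)[1])
im,d=vision.grab_frame("top");cv2.imwrite("pics/c4.png",cv2.resize(im[130:260,200:470],None,fx=2.8,fy=2.8))
for k in "AB":
    try: look(k)
    except Exception: print(k,"hidden")
print(get_state()["time"])
```

```text
A n 198 tread y mm [-12.2   0.9  14.4]
B n 185 tread y mm [-12.2   0.8  13.8]
50.5333
```

View pics/c4.png

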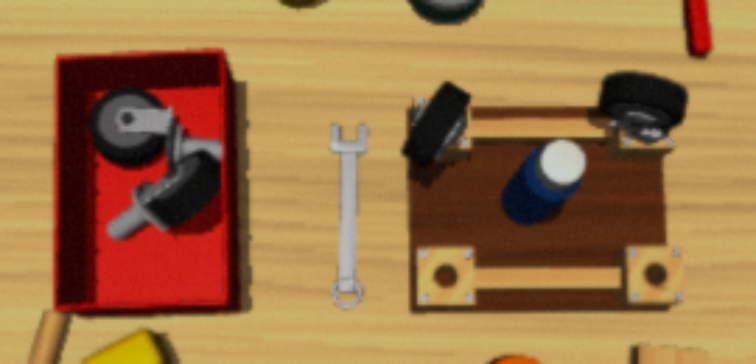

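Both worn casters lie in the bin (crop (150,135) and (170,200)), A and B stand upright, the can is in place, and the arm is touching nothing.

```bash
python3 -c "
from station import ticket;print(ticket.close_job())"
```

```text
the job is handed in; nothing more can be done
None
```

I rocked all four casters, found two worn (near-right and near-left sockets) and put both in the red bin; the two sound ones at the back still stand upright in their sockets, and the job was handed in at about 50 s of the 72 s allowed, with no verdict shown.

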